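# Discard the opened vial, hold the sealed one up on its side

## Robot

A 6-joint arm with a two-finger parallel gripper is mounted at the origin on the work surface. World frame = base frame: x ahead of the robot, y to its left, z up, the work surface at z = 0. Lengths are in mm, angles in rad, forces in N, time in s.
With the tool pointing down it reaches from about 350 to 850 mm from the base axis. Payload 8.1 kg.
Tool frame: the origin (TCP) lies midway between the tips of the shut fingers; the grasp point (between the pads) lies hold_point_z behind it (hold_point_z is the distance from the TCP to the grasp point, in mm); z points along the fingers, y is the line along which they close (so a half turn about z gives the same grasp; the last joint's range is limited). The gripper opens to 85 mm and grips with 20 to 120 N. Pads are 22 mm wide; open, the fingers measure 114 mm over their backs; the gripper's body (76 mm by 85 mm) begins 54 mm behind the grasp point. The pads swing forward as they close: fully open they stand 13 mm farther back than shut.
Start: joints at [1.261, 0.13, 1.488, -0, 1.523, -0.085], TCP at [133.724, 584.913, 231.292] pointing down, gripper open.
Joint ranges: [-2.96, 2.96], [-0.89, 2.26], [0.02, 2.5], [-1.34, 4.48], [0, 2.73], [-2.66, 2.66]. Speed limits (rad/s): [2.39, 2.39, 2.79, 3.14, 3.14, 3.14].

## Interface

Orientations are given as [roll, pitch, yaw] about the fixed x, y, z axes, in that order (R = Rz(yaw) Ry(pitch) Rx(roll)).
In Python, from cell import get_obs, camera, get_calibration, hand_in, hold_point_z gives the robot as it stands.
- The arm moves only by the tool carry_out, never from a script. Its argument "deltas" is a list of rows, each an object with "dp": the shift along the tool's x, y, z in cm, a list of three; "turn": the turn, a rotation vector about the tool's x, y, z in degrees, a list of three; "gripper": the finger opening in cm, from 0 to 8.54. In form: [{"dp": [x, y, z], "turn": [ax, ay, az], "gripper": gripper}, ...]. A call has 1 to 8 rows; each row shifts and turns the commanded pose from where the row before left it, along the tool's axes as they then stand; what a row does not reach is not made up. A row lasts 1/12 s, in which the tool goes at most 41.7 mm and 7.16 degrees, less where a joint would pass 70% of its speed; a pose out of reach is approached as far as the arm can. A call with a gripper value outside its range is refused whole. The fingers move at their own pace and stop on an object; "newtons" is the grip in N (left out, the last holds). Time passes only in rows, so rows that do not move let the fingers close. It gives the time, the measured TCP pose, the force, the opening and the grip force at its end, in the units of the state.
- get_obs(): the state, without advancing time (a new reading comes with each control period).
- camera(name): name is "scene" or "side" or "wrist"; returns the picture (480x640x3 uint8, blue, green, red); there is no depth.
- get_calibration(name): a dict with "K" (3x3 intrinsics, pixels), "pose" (4x4, takes a point from camera to world coordinates); the wrist camera has in their place "mount" (4x4, takes a point from camera to tool coordinates, whose origin is the TCP and whose axes are the flange's). Camera axes: x right, y down, z forward; pixel columns grow to the right and rows downward; lengths in mm; the calibration is good to about 2 mm. A picture is of the moment at which its call begins: read the wrist's pose just before it. get_calibration takes no time and is no camera call.
- hand_in(): hands the job in; it is judged then, once.
The state is a dict: "t": time; "joint_positions": joint angles; "joint_velocities": joint speeds; "tau": joint torques, N m; "ee_pos": TCP position; "orientation": TCP orientation; "ft_force": force on the tool from outside, world axes, zero at the start; "ft_torque": the same for the moment, N m; "gripper_width": finger opening in mm; "grip_force": force on a finger pad.
Only numpy, scipy, OpenCV 4.12 (cv2) and the standard library are available. Lean on these libraries where they do the work, as an engineer would, in place of code of your own. Each camera call takes 0.05 s, during which the arm holds its last target. There are 200 camera calls.

## Task

One of the two amber vials in the white rack has lost its cap: first take that one out and set it down in the steel side tray without dropping it. Then draw the sealed, aluminium-capped vial straight up out of the rack, and once it is clear, turn it onto its side, roughly level, and finish while still holding it there in the gripper, at rest, at least 15 cm above the counter, as for checking it under the lamp. Leave the white dropper bottle in the rack and everything else on the counter where they are.

Things in the scene. Friction and masses are not known exactly. Their poses are not given: they have to be found in the camera images.
- rack: White plastic rack block fixed to the counter, 70 x 230 x 28 mm high, origin at the centre of its underside, z up, long side along its y. Three round wells in its top on its y axis at y = -80, 0 and +80 mm, each 34 mm wide and 24 mm deep (well floor 4 mm above the counter). Each holds one item, in any order: the sealed vial, the opened vial, the dropper bottle.
- sealed_vial: Amber glass vial with aluminium cap, loose and upright in a rack well, about 60 g. Straight body 32 mm across from the underside up to 50 mm (26 mm of it above the rack top: grip there, 20 to 60 N is safe); shoulder to an 18 mm neck at 57 mm; cap 21 mm across from 60 to 70 mm. Origin at the centre of its underside, z along its axis to the cap.
- sealed_vial_mid (a point): Point on the sealed vial's axis, 33 mm from its underside.
- opened_vial: The reject: amber glass vial of the same body (32 mm across up to 50 mm), but without a cap: a bare 14 mm wide neck, 62 mm tall in all, about 45 g. Loose and upright in a rack well. Origin at the centre of its underside, z along its axis towards the neck.
- opened_vial_mid (a point): Point on the opened vial's axis, 33 mm from its underside.
- tray: Open steel side tray fixed to the counter, 170 x 150 mm outside (x, y), 35 mm high, walls and floor 4 mm. Origin at the centre of its underside.
- tray_in (a point): Centre of the tray's inner floor, axes as the tray.
- dropper: White plastic dropper bottle with a pointed nozzle, upright in a rack well: 32 mm across up to 50 mm, 88 mm tall. Origin at the centre of its underside. To be left alone.
- otoscope: Black otoscope, about 160 x 28 mm, 28 mm high, lying on the counter beyond the rack, handle along its x. Loose, to be left alone.
- nasal_speculum: Steel nasal speculum, 140 x 66 mm, 10 mm high, lying beyond the tray. Loose, to be left alone.
- tuning_fork: Aluminium tuning fork, 165 x 26 mm, 6 mm high, lying flat to the left (+y) of the rack. Loose, to be left alone.
- ointment_jar: Small jar, 52 mm across, 45 mm tall, beyond the rack and tray. Loose, to be left alone.
- dispenser: White ear-specula dispenser with a plunger on top, about 130 x 120 mm, 215 mm tall, fixed at the counter's left side. Not part of the job; the vial must not rest on it.

How it is judged:
By the outcome, as a careful person would: the job done as asked, in the order asked, and still so for the second after the job is handed in, while the arm keeps its last pose, push and grip.
It also fails if it takes over 51 s, if anything falls off the work surface, if the arm or the gripper's body presses on something with over 40 N, if the wrist force passes 120 N, or if a joint passes its speed limit or range.

## Working session

There is one attempt and no reset: what is moved stays moved. The work goes in short steps, Python scripts to look and compute and a tool call to move; the robot and the scene stay as the last step left them, time stands still between calls to the robot, and variables do not carry over. Pictures are saved under pics/ and viewed, at most 10 in all, crops included, and the job is handed in when it is done.

Besides the shell and the picture viewer there is one more tool, called after "Request:" as name([rows], argument=value, ...), one row to a line, values as JSON. carry_out: Moves the arm, as the interface text tells. Its arguments: {"type":"object","properties":{"deltas":{"type":"array","items":{"type":"object","properties":{"dp":{"type":"array","items":{"type":"number"}},"turn":{"type":"array","items":{"type":"number"}},"gripper":{"type":"number"}}}},"newtons":{"type":"number"}},"required":["deltas"]}

View pics/scene1.png

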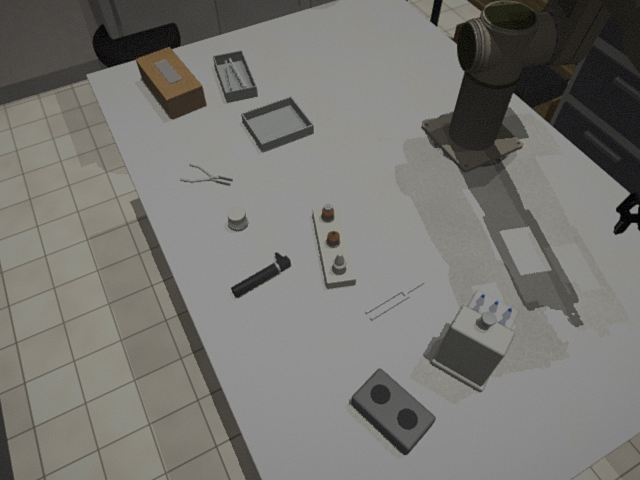

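View pics/side1.png

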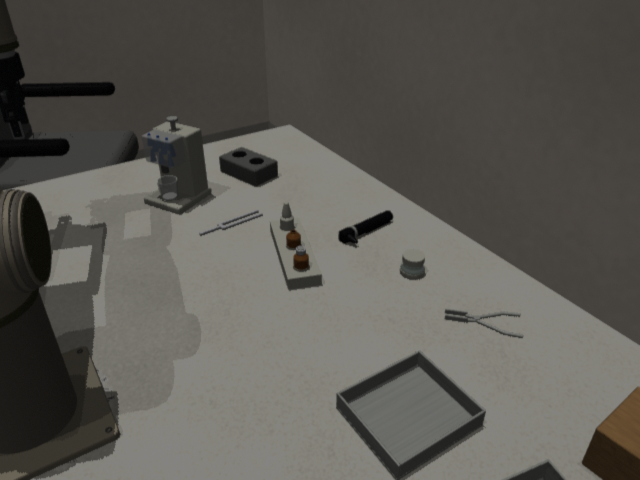

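The three items in scene: silver-capped vial at about (328,212), bare amber vial in the middle at (333,238), dropper at (340,262). The tray is at about (277,124). I'll enlarge both views.

```bash
python3 - <<'E'
import cv2,numpy as np
a=cv2.imread("pics/scene1.png");b=cv2.imread("pics/side1.png")
R=lambda i,x,y,w,h,s:cv2.convertScaleAbs(cv2.resize(i[y:y+h,x:x+w],None,fx=s,fy=s,interpolation=cv2.INTER_CUBIC),alpha=1.3)
cv2.imwrite("pics/crop.png",np.hstack([R(a,300,195,66,100,6),R(b,262,195,66,100,6)]))
cv2.imwrite("pics/crop2.png",np.hstack([R(a,235,90,85,66,4.5),R(b,330,345,160,124,2.4)[:297]]))
E
```

```text
(no output)
```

View pics/crop.png

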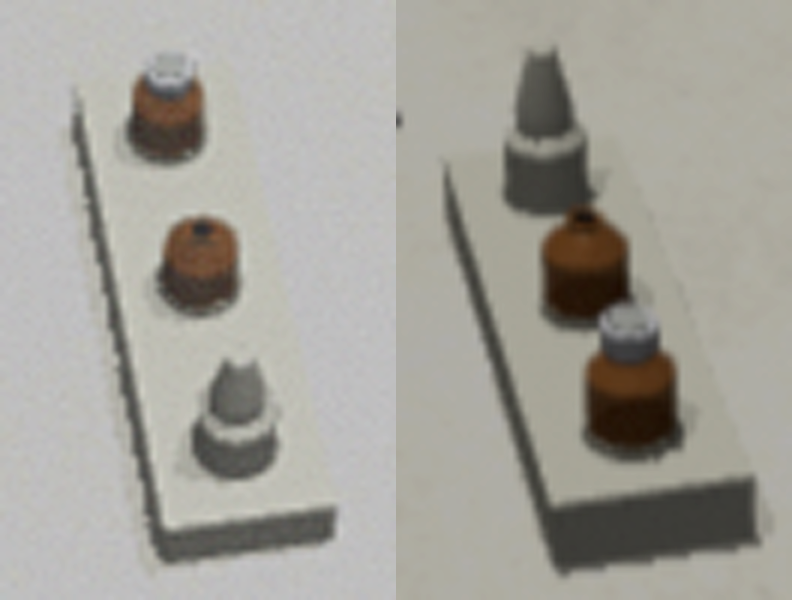

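View pics/crop2.png

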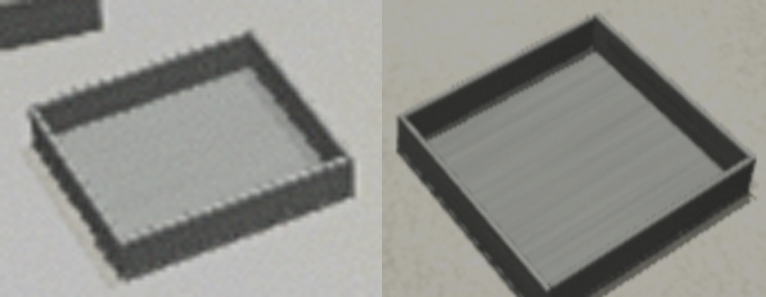

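Both views show the sealed vial at the tray end, the opened one in the middle and the dropper at the far end. Rack and tray corners are readable.

```bash
cat > h.py <<'E'
from cell import *
import numpy as np
np.set_printoptions(precision=2,suppress=True)
def ray(n,uv):
    c=get_calibration(n);d=c["pose"][:3,:3]@np.linalg.inv(c["K"])@[*uv,1];return c["pose"][:3,3],d
def atz(n,uv,z):
    o,d=ray(n,uv);return (o+d*(z-o[2])/d[2])[:2]
E
python3 - <<'E'
from h import *
f=lambda p,x,y,s:((p[0]+.5)/s-.5+x,(p[1]+.5)/s-.5+y)
S=lambda p:f(p,300,195,6);D=lambda p:f((p[0]-396,p[1]),262,195,6)
for nm,z,a,b in [("R1 ",28,(160,527),(445,162)),("R2",28,(335,508),None),("R3",28,(72,88),(549,507)),("R4",28,None,(755,477)),("seal captop",74,(169,62),(628,318)),("open",66,(202,229),(583,213)),
  ("openbase",28,(200,300),(586,312)),("sealbase",28,(167,148),(631,440)),("dropbase",28,(236,465),(545,200))]:
    print(nm,atz("scene",S(a),z) if a else "",atz("side",D(b),z) if b else "")
for a,b in zip([(32,110),(252,33),(352,160),(120,243)],[(398,118),(597,15),(755,158),(547,290)]):
    print("T",atz("scene",f(a,235,90,4.5),35),atz("side",f((b[0]-382,b[1]),330,345,2.4),35))
E
```

```text
R1  [635.27 254.52] [563.55 274.7 ]
R2 [569.82 279.66] 
R3 [562.54  41.66] [489.02  60.89]
R4  [556.21  37.86]
seal captop [536.75  81.31] [535.02  84.81]
open [563.87 158.79] [561.48 161.33]
openbase [568.13 166.59] [557.75 154.7 ]
sealbase [541.85  90.26] [531.48  78.53]
dropbase [594.6  243.69] [582.87 229.41]
T [ 579.84 -378.54] [ 406.26 -239.24]
T [ 414.57 -379.26] [ 575.1  -238.47]
T [ 413.32 -233.67] [ 576.19 -384.83]
T [ 580.2 -235.6] [ 408.66 -386.04]
```

Rack centre is about (562.5, 158), with its y axis at (0.33, 0.944). The opened vial is at about (563, 160), the sealed one at (536, 83) and the tray centre at (494.5, -310). Next I raise the arm and turn so the fingers close across the rack.

Request:
carry_out([
  {"dp": [0, 0, -1], "turn": [0, 0, 7], "gripper": 8.5},
  {"dp": [0, 0, -1], "turn": [0, 0, 7]},
  {"dp": [0, 0, -1], "turn": [0, 0, 7]},
  {"dp": [0, 0, -1], "turn": [0, 0, 7]},
  {"dp": [0, 0, -1], "turn": [0, 0, 7]},
  {"dp": [0, 0, -1], "turn": [0, 0, 7]},
  {"dp": [0, 0, 0], "turn": [0, 0, 7]},
  {"dp": [0, 0, 0], "turn": [0, 0, 7]},
], newtons=35)

```text
$.deltas[1]: bad value
```

Request:
carry_out([
  {"dp": [0, 0, 0], "turn": [0, 0, 7]},
  {"dp": [0, 0, 0], "turn": [0, 0, 7]},
  {"dp": [0, 0, 0], "turn": [0, 0, 7]},
  {"dp": [0, 0, 0], "turn": [0, 0, 7]},
  {"dp": [0, 0, 0], "turn": [0, 0, 7]},
  {"dp": [0, 0, 0], "turn": [0, 0, 5.4]},
  {"dp": [0, 0, 0], "turn": [0, 0, 0]},
])

```text
$.deltas[0]: bad value
```

Every row needs a gripper value.

Request:
carry_out([
  {"dp": [0, 0, -1], "turn": [0, 0, 7], "gripper": 8.5},
  {"dp": [0, 0, -1], "turn": [0, 0, 7], "gripper": 8.5},
  {"dp": [0, 0, -1], "turn": [0, 0, 7], "gripper": 8.5},
  {"dp": [0, 0, -1], "turn": [0, 0, 7], "gripper": 8.5},
  {"dp": [0, 0, -1], "turn": [0, 0, 7], "gripper": 8.5},
  {"dp": [0, 0, -1], "turn": [0, 0, 7], "gripper": 8.5},
  {"dp": [0, 0, 0], "turn": [0, 0, 7], "gripper": 8.5},
  {"dp": [0, 0, 0], "turn": [0, 0, 7], "gripper": 8.5},
], newtons=35)

```text
t: 0.77
ee_pos: [133.8, 585.1, 291.9]
orientation: [3.141, -0.001, 1.933]
ft_force: [-0.6, -0.3, 0.4]
gripper_width: 85.1
grip_force: 0.0
```

Request:
carry_out([
  {"dp": [0, 0, 0], "turn": [0, 0, 7], "gripper": 8.5},
  {"dp": [0, 0, 0], "turn": [0, 0, 7], "gripper": 8.5},
  {"dp": [0, 0, 0], "turn": [0, 0, 7], "gripper": 8.5},
  {"dp": [0, 0, 0], "turn": [0, 0, 7], "gripper": 8.5},
  {"dp": [0, 0, 0], "turn": [0, 0, 7], "gripper": 8.5},
  {"dp": [0, 0, 0], "turn": [0, 0, 5.4], "gripper": 8.5},
  {"dp": [0, 0, 0], "turn": [0, 0, 0], "gripper": 8.5},
])

```text
t: 1.35
ee_pos: [133.7, 584.7, 290.7]
orientation: [3.142, 0.001, 1.23]
ft_force: [-0.8, -0.0, 0.3]
gripper_width: 84.9
grip_force: 0.0
```

Request:
carry_out([
  {"dp": [-1.61, 3.41, 0], "turn": [0, 0, 0], "gripper": 8.5},
  {"dp": [-1.61, 3.41, 0], "turn": [0, 0, 0], "gripper": 8.5},
  {"dp": [-1.61, 3.41, 0], "turn": [0, 0, 0], "gripper": 8.5},
  {"dp": [-1.61, 3.41, 0], "turn": [0, 0, 0], "gripper": 8.5},
  {"dp": [-1.61, 3.41, 0], "turn": [0, 0, 0], "gripper": 8.5},
  {"dp": [-1.61, 3.41, 0], "turn": [0, 0, 0], "gripper": 8.5},
  {"dp": [-1.61, 3.41, 0], "turn": [0, 0, 0], "gripper": 8.5},
  {"dp": [-1.61, 3.41, 0], "turn": [0, 0, 0], "gripper": 8.5},
])

```text
t: 2.02
ee_pos: [349.5, 371.7, 291.1]
orientation: [-3.142, 0.0, 1.238]
ft_force: [0.2, 0.0, 0.5]
gripper_width: 84.9
grip_force: 0.0
```

Request:
carry_out([
  {"dp": [-1.61, 3.41, 1], "turn": [0, 0, 0], "gripper": 8.5},
  {"dp": [-1.61, 3.41, 1], "turn": [0, 0, 0], "gripper": 8.5},
  {"dp": [-1.61, 3.41, 1.5], "turn": [0, 0, 0], "gripper": 8.5},
  {"dp": [-1.61, 3.41, 1.5], "turn": [0, 0, 0], "gripper": 8.5},
  {"dp": [-1.61, 3.41, 1.5], "turn": [0, 0, 0], "gripper": 8.5},
  {"dp": [-1.61, 3.41, 1.5], "turn": [0, 0, 0], "gripper": 8.5},
  {"dp": [-1.61, 3.41, 1.5], "turn": [0, 0, 0], "gripper": 8.5},
  {"dp": [-1.61, 3.41, 1.5], "turn": [0, 0, 0], "gripper": 8.5},
])

```text
t: 2.68
ee_pos: [564.6, 159.9, 180.3]
orientation: [-3.141, 0.0, 1.238]
ft_force: [0.4, 0.9, -0.2]
gripper_width: 85.0
grip_force: 0.0
```

Request:
carry_out([
  {"dp": [0, 0, 0], "turn": [0, 0, 0], "gripper": 8.5},
  {"dp": [0, 0, 0], "turn": [0, 0, 0], "gripper": 8.5},
  {"dp": [0, 0, 0], "turn": [0, 0, 0], "gripper": 8.5},
])

```text
t: 2.93
ee_pos: [563.3, 161.7, 181.0]
orientation: [-3.14, 0.0, 1.236]
ft_force: [-0.8, -0.3, 0.1]
gripper_width: 85.1
grip_force: 0.0
```

```bash
cat >> h.py <<'E'
from scipy.spatial.transform import Rotation as Ro
def tool():
    o=get_obs();return np.array(o["ee_pos"]),Ro.from_euler("xyz",o["orientation"]).as_matrix(),o
def delta(t):
    p,R,o=tool();return R.T@(np.array(t)-p)/10
def wcam():
    p,R,o=tool();im=camera("wrist");c=get_calibration("wrist");M=c["mount"]
    return im,c["K"],R@M[:3,:3],R@M[:3,3]+p
def watz(K,Rc,t,uv,z):
    d=Rc@np.linalg.inv(K)@[*uv,1];return (t+d*(z-t[2])/d[2])[:2]
E
python3 - <<'E'
from h import *
import cv2,pickle
w=wcam();cv2.imwrite("pics/w1.png",w[0]);pickle.dump(w[1:],open("w1.pkl","wb"))
p,R,o=tool();print(p,o["orientation"],o["joint_positions"],o["t"])
for P in [(562.6,160,66),(536,83,74)]:
    u=w[1]@(w[2].T@(np.array(P)-w[3]));print(u[:2]/u[2])
E
```

```text
[563.37 162.34 181.71] [-3.14 -0.    1.24] [0.19 0.12 1.59 0.   1.43 0.53] 2.9833
[310.91 229.2 ]
[311.46 338.75]
```

View pics/w1.png

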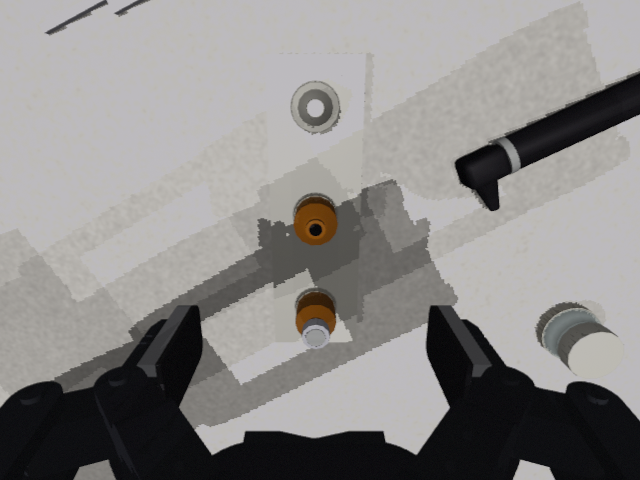

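The wrist view has the opened neck at (315,230) and the sealed cap at (315,337). Both lie on the finger mid-plane (finger edges at 201 and 428), so I descend with a small shift along tool x.

Request:
carry_out([
  {"dp": [-0.24, 0.03, 2.5], "turn": [0, 0, 0], "gripper": 8.5},
  {"dp": [0, 0, 2.5], "turn": [0, 0, 0], "gripper": 8.5},
  {"dp": [0, 0, 2.5], "turn": [0, 0, 0], "gripper": 8.5},
  {"dp": [0, 0, 2.5], "turn": [0, 0, 0], "gripper": 8.5},
  {"dp": [0, 0, 2], "turn": [0, 0, 0], "gripper": 8.5},
  {"dp": [0, 0, 1.5], "turn": [0, 0, 0], "gripper": 8.5},
  {"dp": [0, 0, 1], "turn": [0, 0, 0], "gripper": 8.5},
  {"dp": [0, 0, 0], "turn": [0, 0, 0], "gripper": 8.5},
])

```text
t: 3.65
ee_pos: [561.3, 160.2, 34.7]
orientation: [-3.139, 0.001, 1.237]
ft_force: [-0.5, 0.0, 0.8]
gripper_width: 84.9
grip_force: 0.0
```

Request:
carry_out([
  {"dp": [0, 0, 0.4], "turn": [0, 0, 0], "gripper": 8.5},
  {"dp": [0, 0, 0.2], "turn": [0, 0, 0], "gripper": 8.5},
  {"dp": [0, 0, 0], "turn": [0, 0, 0], "gripper": 6},
  {"dp": [0, 0, 0], "turn": [0, 0, 0], "gripper": 5},
  {"dp": [0, 0, 0], "turn": [0, 0, 0], "gripper": 4},
  {"dp": [0, 0, 0], "turn": [0, 0, 0], "gripper": 3.8},
  {"dp": [0, 0, 0], "turn": [0, 0, 0], "gripper": 3.8},
  {"dp": [0, 0, 0], "turn": [0, 0, 0], "gripper": 3.8},
])

```text
t: 4.32
ee_pos: [563.3, 159.2, 30.5]
orientation: [3.141, -0.0, 1.234]
ft_force: [0.1, 0.3, -0.2]
gripper_width: 38.1
grip_force: 0.0
```

```bash
python3 - <<'E'
from h import *
import cv2
cv2.imwrite("pics/w2.png",camera("wrist"));p,R,o=tool();print(p,o["gripper_width"],o["ft_force"])
E
```

```text
[563.24 159.21  30.41] 38.066637140651714 [-0.73  0.36 -0.09]
```

View pics/w2.png

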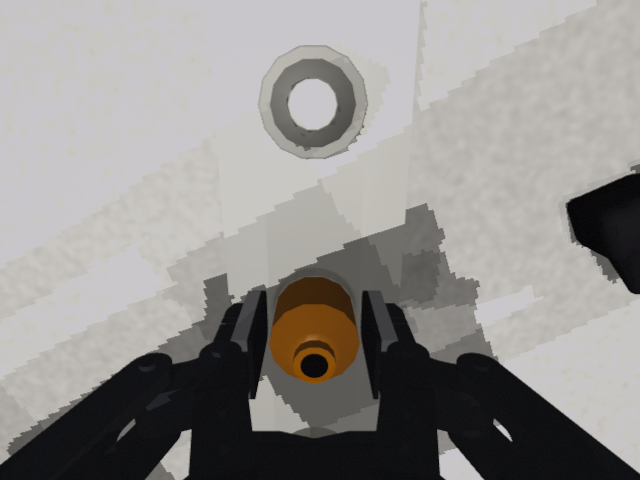

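The vial at (314,335) is centred between the pads (268 and 362). I close at 35 N and lift.

Request:
carry_out([
  {"dp": [0, 0, 0], "turn": [0, 0, 0], "gripper": 2.5},
  {"dp": [0, 0, 0], "turn": [0, 0, 0], "gripper": 2.5},
  {"dp": [0, 0, 0], "turn": [0, 0, 0], "gripper": 2.5},
  {"dp": [0, 0, 0], "turn": [0, 0, 0], "gripper": 2.5},
], newtons=35)

```text
t: 4.7
ee_pos: [563.5, 159.3, 30.6]
orientation: [3.141, -0.0, 1.234]
ft_force: [0.7, -0.9, 2.5]
gripper_width: 30.4
grip_force: 34.8
```

Request:
carry_out([
  {"dp": [0, 0, -0.3], "turn": [0, 0, 0], "gripper": 2.5},
  {"dp": [0, 0, -0.6], "turn": [0, 0, 0], "gripper": 2.5},
  {"dp": [0, 0, -0.8], "turn": [0, 0, 0], "gripper": 2.5},
  {"dp": [0, 0, -1.5], "turn": [0, 0, 0], "gripper": 2.5},
  {"dp": [0, 0, -2.5], "turn": [0, 0, 0], "gripper": 2.5},
  {"dp": [0, 0, -2.5], "turn": [0, 0, 0], "gripper": 2.5},
  {"dp": [0, 0, -2], "turn": [0, 0, 0], "gripper": 2.5},
  {"dp": [0, 0, -1.8], "turn": [0, 0, 0], "gripper": 2.5},
])

```text
t: 5.37
ee_pos: [563.6, 159.4, 153.0]
orientation: [3.14, -0.001, 1.234]
ft_force: [1.0, 0.3, 0.4]
gripper_width: 30.7
grip_force: 35.1
```

```bash
python3 - <<'E'
from h import *
p,R,o=tool();print(p,o["gripper_width"],o["grip_force"],o["ft_force"],o["joint_positions"],delta((494.5,-310,150)))
E
```

```text
[563.62 159.41 153.02] 30.72505880059613 35.12143601663411 [1.03 0.34 0.38] [0.19 0.14 1.62 0.   1.38 0.52] [-46.59   8.97   0.27]
```

Request:
carry_out([
  {"dp": [-1.5, 0.3, 0], "turn": [0, 0, 0], "gripper": 2.5},
  {"dp": [-3, 0.6, 0], "turn": [0, 0, 0], "gripper": 2.5},
  {"dp": [-3, 0.6, 0], "turn": [0, 0, 0], "gripper": 2.5},
  {"dp": [-3, 0.6, 0], "turn": [0, 0, 0], "gripper": 2.5},
  {"dp": [-3, 0.6, 0], "turn": [0, 0, 0], "gripper": 2.5},
  {"dp": [-3, 0.6, 0], "turn": [0, 0, 0], "gripper": 2.5},
  {"dp": [-3, 0.6, 0], "turn": [0, 0, 0], "gripper": 2.5},
  {"dp": [-3, 0.6, 0], "turn": [0, 0, 0], "gripper": 2.5},
])

```text
t: 6.03
ee_pos: [531.0, -69.3, 151.3]
orientation: [3.141, -0.0, 1.234]
ft_force: [0.3, -0.4, 0.1]
gripper_width: 30.7
grip_force: 35.1
```

Request:
carry_out([
  {"dp": [-3, 0.6, 0], "turn": [0, 0, 0], "gripper": 2.5},
  {"dp": [-3, 0.6, 0], "turn": [0, 0, 0], "gripper": 2.5},
  {"dp": [-3, 0.6, 0], "turn": [0, 0, 0], "gripper": 2.5},
  {"dp": [-3, 0.6, 0], "turn": [0, 0, 0], "gripper": 2.5},
  {"dp": [-3, 0.6, 0], "turn": [0, 0, 0], "gripper": 2.5},
  {"dp": [-3, 0.6, 0], "turn": [0, 0, 0], "gripper": 2.5},
  {"dp": [-3, 0.6, 0], "turn": [0, 0, 0], "gripper": 2.5},
  {"dp": [-2.5, 0.3, 0], "turn": [0, 0, 0], "gripper": 2.5},
])

```text
t: 6.7
ee_pos: [495.8, -306.8, 151.3]
orientation: [3.141, 0.001, 1.234]
ft_force: [0.3, -0.3, -1.8]
gripper_width: 30.9
grip_force: 35.1
```

Request:
carry_out([
  {"dp": [-0.6, 0, 0], "turn": [0, 0, 0], "gripper": 2.5},
  {"dp": [0, 0, 0], "turn": [0, 0, 0], "gripper": 2.5},
  {"dp": [0, 0, 0], "turn": [0, 0, 0], "gripper": 2.5},
])

```text
t: 6.95
ee_pos: [494.2, -310.0, 150.6]
orientation: [3.142, -0.001, 1.233]
ft_force: [-0.5, 0.9, -0.2]
gripper_width: 30.6
grip_force: 35.1
```

```bash
python3 - <<'E'
from h import *
import cv2
p,R,o=tool();print(p,o["gripper_width"],o["grip_force"],delta((494.5,-310,150)),o["t"])
cv2.imwrite("pics/w3.png",camera("side"))
E
```

```text
[ 494.2  -310.03  150.64] 30.623213036414775 35.12382710818201 [0.01 0.03 0.06] 6.95
```

View pics/w3.png

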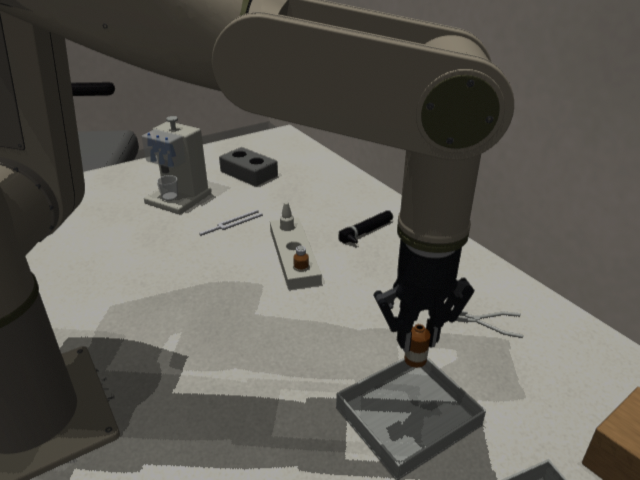

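The side view shows the vial upright in the gripper above the tray, with the middle well empty. I lower it to the floor.

Request:
carry_out([
  {"dp": [0, 0, 2], "turn": [0, 0, 0], "gripper": 2.5},
  {"dp": [0, 0, 2.5], "turn": [0, 0, 0], "gripper": 2.5},
  {"dp": [0, 0, 2.5], "turn": [0, 0, 0], "gripper": 2.5},
  {"dp": [0, 0, 2], "turn": [0, 0, 0], "gripper": 2.5},
  {"dp": [0, 0, 1.5], "turn": [0, 0, 0], "gripper": 2.5},
  {"dp": [0, 0, 0.8], "turn": [0, 0, 0], "gripper": 2.5},
  {"dp": [0, 0, 0.4], "turn": [0, 0, 0], "gripper": 2.5},
  {"dp": [0, 0, 0], "turn": [0, 0, 0], "gripper": 2.5},
])

```text
t: 7.67
ee_pos: [494.3, -309.2, 32.9]
orientation: [-3.141, -0.0, 1.235]
ft_force: [-0.7, -0.0, -0.5]
gripper_width: 30.4
grip_force: 35.1
```

Request:
carry_out([
  {"dp": [0, 0, 0.1], "turn": [0, 0, 0], "gripper": 2.5},
  {"dp": [0, 0, 0.1], "turn": [0, 0, 0], "gripper": 2.5},
  {"dp": [0, 0, 0], "turn": [0, 0, 0], "gripper": 2.5},
  {"dp": [0, 0, 0], "turn": [0, 0, 0], "gripper": 2.5},
])

```text
t: 8.0
ee_pos: [494.7, -310.7, 32.2]
orientation: [3.14, 0.0, 1.234]
ft_force: [0.2, 0.7, -0.2]
gripper_width: 31.0
grip_force: 35.1
```

Request:
carry_out([
  {"dp": [0, 0, 0.05], "turn": [0, 0, 0], "gripper": 2.5},
  {"dp": [0, 0, 0.05], "turn": [0, 0, 0], "gripper": 2.5},
  {"dp": [0, 0, 0], "turn": [0, 0, 0], "gripper": 2.5},
])

```text
t: 8.25
ee_pos: [494.4, -310.6, 30.6]
orientation: [3.141, 0.0, 1.234]
ft_force: [0.4, 0.9, 0.2]
gripper_width: 30.7
grip_force: 35.2
```

```bash
python3 - <<'E'
from h import *
import time
camera("scene");p,R,o=tool();print(p,o["ft_force"])
E
```

```text
[ 494.44 -310.53   30.57] [-0.36  0.77 -0.06]
```

Request:
carry_out([
  {"dp": [0, 0, 0.04], "turn": [0, 0, 0], "gripper": 2.5},
  {"dp": [0, 0, 0.04], "turn": [0, 0, 0], "gripper": 2.5},
  {"dp": [0, 0, 0], "turn": [0, 0, 0], "gripper": 2.5},
])

```text
t: 8.55
ee_pos: [494.5, -310.6, 30.5]
orientation: [3.141, 0.0, 1.234]
ft_force: [-2.4, 1.2, 8.0]
gripper_width: 30.6
grip_force: 35.9
```

Contact at 8 N. I release and rise.

Request:
carry_out([
  {"dp": [0, 0, 0], "turn": [0, 0, 0], "gripper": 3.3},
  {"dp": [0, 0, 0], "turn": [0, 0, 0], "gripper": 3.8},
  {"dp": [0, 0, 0], "turn": [0, 0, 0], "gripper": 5},
  {"dp": [0, 0, 0], "turn": [0, 0, 0], "gripper": 6.5},
  {"dp": [0, 0, 0], "turn": [0, 0, 0], "gripper": 6.5},
  {"dp": [0, 0, 0], "turn": [0, 0, 0], "gripper": 6.5},
])

```text
t: 9.05
ee_pos: [494.1, -310.3, 29.3]
orientation: [-3.141, -0.0, 1.234]
ft_force: [0.0, -0.8, -0.1]
gripper_width: 64.7
grip_force: 0.0
```

Request:
carry_out([
  {"dp": [0, 0, -0.5], "turn": [0, 0, 0], "gripper": 6.5},
  {"dp": [0, 0, -1.5], "turn": [0, 0, 0], "gripper": 6.5},
  {"dp": [0, 0, -2.5], "turn": [0, 0, 0], "gripper": 6.5},
  {"dp": [0, 0, -2.5], "turn": [0, 0, 0], "gripper": 6.5},
  {"dp": [0, 0, -2.5], "turn": [0, 0, 0], "gripper": 6.5},
  {"dp": [0, 0, -2.5], "turn": [0, 0, 0], "gripper": 8.5},
  {"dp": [0, 0, -1.5], "turn": [0, 0, 0], "gripper": 8.5},
  {"dp": [0, 0, 0], "turn": [0, 0, 0], "gripper": 8.5},
])

```text
t: 9.72
ee_pos: [496.5, -312.0, 169.9]
orientation: [3.134, 0.002, 1.234]
ft_force: [0.7, -0.9, -0.4]
gripper_width: 85.2
grip_force: 0.0
```

```bash
python3 - <<'E'
from h import *
import cv2
cv2.imwrite("pics/w4.png",camera("side"));print(delta((536.8,83,165)),tool()[0])
E
```

```text
[38.58 -9.13  0.13] [ 495.59 -311.35  167.37]
```

View pics/w4.png

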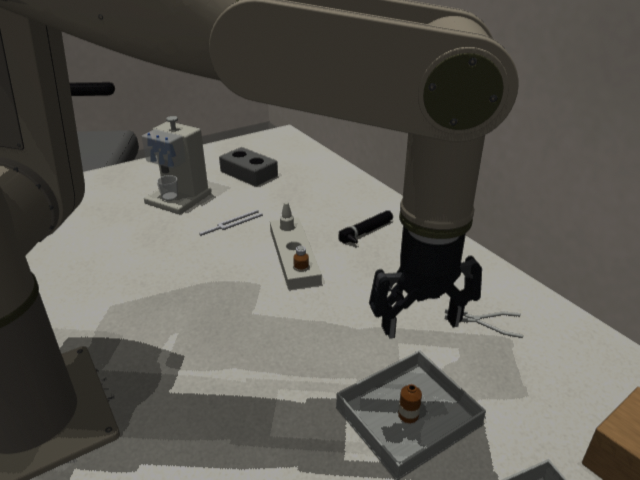

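The opened vial stands upright in the tray at (410,400). Back to above the sealed one.

Request:
carry_out([
  {"dp": [1.5, -0.4, 0], "turn": [0, 0, 0], "gripper": 8.5},
  {"dp": [3, -0.7, 0], "turn": [0, 0, 0], "gripper": 8.5},
  {"dp": [3, -0.7, 0], "turn": [0, 0, 0], "gripper": 8.5},
  {"dp": [3, -0.7, 0], "turn": [0, 0, 0], "gripper": 8.5},
  {"dp": [3, -0.7, 0], "turn": [0, 0, 0], "gripper": 8.5},
  {"dp": [3, -0.7, 0], "turn": [0, 0, 0], "gripper": 8.5},
  {"dp": [3, -0.7, 0], "turn": [0, 0, 0], "gripper": 8.5},
  {"dp": [3, -0.7, 0], "turn": [0, 0, 0], "gripper": 8.5},
])

```text
t: 10.43
ee_pos: [517.1, -78.0, 162.5]
orientation: [-3.138, 0.0, 1.234]
ft_force: [0.0, -0.2, 0.3]
gripper_width: 84.9
grip_force: 0.0
```

Request:
carry_out([
  {"dp": [3, -0.7, 0], "turn": [0, 0, 0], "gripper": 8.5},
  {"dp": [3, -0.7, 0], "turn": [0, 0, 0], "gripper": 8.5},
  {"dp": [3, -0.7, 0], "turn": [0, 0, 0], "gripper": 8.5},
  {"dp": [3, -0.7, 0], "turn": [0, 0, 0], "gripper": 8.5},
  {"dp": [3, -0.8, 0], "turn": [0, 0, 0], "gripper": 8.5},
  {"dp": [1, -0.2, 0], "turn": [0, 0, 0], "gripper": 8.5},
  {"dp": [0, 0, 0], "turn": [0, 0, 0], "gripper": 8.5},
  {"dp": [0, 0, 0], "turn": [0, 0, 0], "gripper": 8.5},
])

```text
t: 11.1
ee_pos: [534.3, 83.6, 163.0]
orientation: [-3.139, 0.001, 1.236]
ft_force: [0.1, -0.7, 0.7]
gripper_width: 85.0
grip_force: 0.0
```

```bash
python3 - <<'E'
from h import *
d=[]
for _ in range(5):
    d.append(delta((537,83.7,30.5)));camera("wrist")
print(np.mean(d,0),np.std(d,0),tool()[2]["joint_positions"])
E
```

```text
[ 0.19  0.19 13.31] [0.04 0.06 0.04] [ 0.06  0.01  1.73 -0.    1.39  0.4 ]
```

Request:
carry_out([
  {"dp": [0.18, 0.18, 1.5], "turn": [0, 0, 0], "gripper": 8.5},
  {"dp": [0, 0, 2.5], "turn": [0, 0, 0], "gripper": 8.5},
  {"dp": [0, 0, 2.5], "turn": [0, 0, 0], "gripper": 8.5},
  {"dp": [0, 0, 2.5], "turn": [0, 0, 0], "gripper": 8.5},
  {"dp": [0, 0, 2], "turn": [0, 0, 0], "gripper": 8.5},
  {"dp": [0, 0, 1.5], "turn": [0, 0, 0], "gripper": 8.5},
  {"dp": [0, 0, 0.7], "turn": [0, 0, 0], "gripper": 8.5},
  {"dp": [0, 0, 0], "turn": [0, 0, 0], "gripper": 8.5},
])

```text
t: 12.02
ee_pos: [536.2, 83.4, 30.6]
orientation: [-3.138, 0.001, 1.233]
ft_force: [-0.2, 0.3, -0.4]
gripper_width: 85.0
grip_force: 0.0
```

Request:
carry_out([
  {"dp": [0, 0, 0], "turn": [0, 0, 0], "gripper": 6},
  {"dp": [0, 0, 0], "turn": [0, 0, 0], "gripper": 5},
  {"dp": [0, 0, 0], "turn": [0, 0, 0], "gripper": 4},
  {"dp": [0, 0, 0], "turn": [0, 0, 0], "gripper": 3.8},
  {"dp": [0, 0, 0], "turn": [0, 0, 0], "gripper": 3.8},
  {"dp": [0, 0, 0], "turn": [0, 0, 0], "gripper": 3.8},
])

```text
t: 12.52
ee_pos: [538.2, 84.3, 33.1]
orientation: [3.141, -0.0, 1.234]
ft_force: [0.8, 0.1, -0.5]
gripper_width: 37.7
grip_force: 0.0
```

```bash
python3 - <<'E'
from h import *
import cv2
d=[]
for _ in range(4):
    d.append(delta((537,83.7,30.5)));im=camera("wrist")
cv2.imwrite("pics/w5.png",im);print(np.mean(d,0),tool()[2]["ft_force"],tool()[2]["gripper_width"])
E
```

```text
[-0.09 -0.07  0.23] [ 0.62 -0.29  0.45] 38.11405915950602
```

View pics/w5.png

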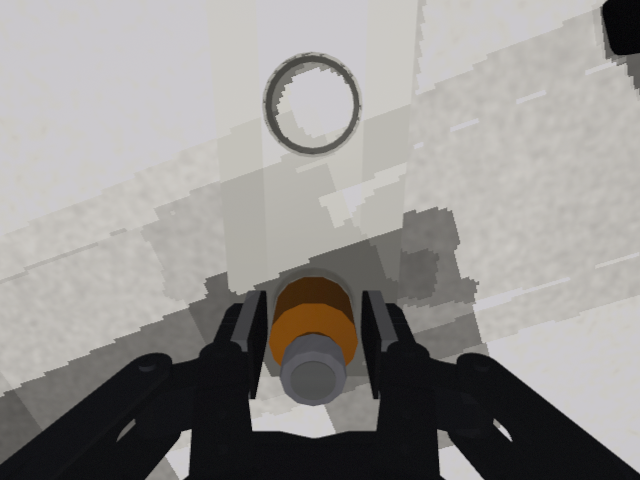

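The sealed vial (271–357) is centred between the pads. I lower 2 mm, grip at 45 N and draw it straight up.

Request:
carry_out([
  {"dp": [0, 0, 0.2], "turn": [0, 0, 0], "gripper": 3.8},
  {"dp": [0, 0, 0], "turn": [0, 0, 0], "gripper": 2.5},
  {"dp": [0, 0, 0], "turn": [0, 0, 0], "gripper": 2.5},
  {"dp": [0, 0, 0], "turn": [0, 0, 0], "gripper": 2.5},
  {"dp": [0, 0, 0], "turn": [0, 0, 0], "gripper": 2.5},
  {"dp": [0, 0, 0], "turn": [0, 0, 0], "gripper": 2.5},
], newtons=45)

```text
t: 13.22
ee_pos: [537.7, 84.2, 30.4]
orientation: [-3.141, 0.0, 1.234]
ft_force: [-0.3, -1.0, -0.2]
gripper_width: 30.6
grip_force: 44.6
```

Request:
carry_out([
  {"dp": [0, 0, -0.3], "turn": [0, 0, 0], "gripper": 2.5},
  {"dp": [0, 0, -0.6], "turn": [0, 0, 0], "gripper": 2.5},
  {"dp": [0, 0, -1], "turn": [0, 0, 0], "gripper": 2.5},
  {"dp": [0, 0, -1.5], "turn": [0, 0, 0], "gripper": 2.5},
  {"dp": [0, 0, -2.5], "turn": [0, 0, 0], "gripper": 2.5},
  {"dp": [0, 0, -2.5], "turn": [0, 0, 0], "gripper": 2.5},
  {"dp": [0, 0, -2.5], "turn": [0, 0, 0], "gripper": 2.5},
  {"dp": [0, 0, -2.5], "turn": [0, 0, 0], "gripper": 2.5},
])

```text
t: 13.88
ee_pos: [537.8, 84.2, 166.9]
orientation: [3.141, -0.0, 1.234]
ft_force: [0.9, 0.3, -1.3]
gripper_width: 30.3
grip_force: 44.5
```

Request:
carry_out([
  {"dp": [0, 0, -3], "turn": [0, 0, 0], "gripper": 2.5},
  {"dp": [0, 0, -3], "turn": [0, 0, 0], "gripper": 2.5},
  {"dp": [0, 0, -3], "turn": [0, 0, 0], "gripper": 2.5},
  {"dp": [0, 0, -3], "turn": [0, 0, 0], "gripper": 2.5},
  {"dp": [0, 0, -3], "turn": [0, 0, 0], "gripper": 2.5},
  {"dp": [0, 0, -2], "turn": [0, 0, 0], "gripper": 2.5},
  {"dp": [0, 0, -1], "turn": [0, 0, 0], "gripper": 2.5},
  {"dp": [0, 0, 0], "turn": [0, 0, 0], "gripper": 2.5},
])

```text
t: 14.55
ee_pos: [538.7, 84.3, 348.3]
orientation: [3.136, -0.002, 1.234]
ft_force: [0.7, -0.1, 0.3]
gripper_width: 30.5
grip_force: 44.5
```

```bash
python3 - <<'E'
from h import *
p,R,o=tool();print(p,o["gripper_width"],o["grip_force"],o["joint_positions"])
for s in (1,-1): print(s*R.T@[1,0,0])
E
```

```text
[538.72  84.29 348.35] 30.506096241640947 44.52257274650037 [ 0.06 -0.04  1.45 -0.    1.72  0.4 ]
[0.33 0.94 0.01]
[-0.33 -0.94 -0.01]
```

Vial is out and clear, held at 45 N. I start the tilt about the radial axis with a small test.

Request:
carry_out([
  {"dp": [0.8, -0.3, 0], "turn": [1.2, 3.3, 0], "gripper": 2.5},
  {"dp": [1.4, -0.5, 0], "turn": [2, 5.6, 0], "gripper": 2.5},
  {"dp": [0, 0, 0], "turn": [0, 0, 0], "gripper": 2.5},
])

```text
t: 14.8
ee_pos: [536.8, 107.9, 343.3]
orientation: [-3.08, -0.159, 1.228]
ft_force: [0.2, -0.7, -1.2]
gripper_width: 30.2
grip_force: 44.5
```

```bash
python3 - <<'E'
from h import *
p,R,o=tool();print(p,o["joint_positions"],R[:,2])
E
```

```text
[536.79 107.88 343.3 ] [-0.01 -0.05  1.48  0.17  1.71  0.35] [-0.    0.17 -0.99]
```

q4 turns positive, towards its wide range, so I continue.

Request:
carry_out([
  {"dp": [1.6, -0.6, 0], "turn": [2.3, 6.5, 0], "gripper": 2.5},
  {"dp": [1.6, -0.6, 0], "turn": [2.3, 6.5, 0], "gripper": 2.5},
  {"dp": [1.6, -0.6, 0], "turn": [2.3, 6.5, 0], "gripper": 2.5},
  {"dp": [1.6, -0.6, 0], "turn": [2.3, 6.5, 0], "gripper": 2.5},
  {"dp": [1.6, -0.6, 0], "turn": [2.3, 6.5, 0], "gripper": 2.5},
  {"dp": [1.6, -0.6, 0], "turn": [2.3, 6.5, 0], "gripper": 2.5},
])

```text
t: 15.3
ee_pos: [534.9, 197.2, 389.4]
orientation: [-2.747, -0.82, 1.059]
ft_force: [0.3, 1.4, -2.3]
gripper_width: 30.5
grip_force: 44.6
```

```bash
python3 - <<'E'
from h import *
p,R,o=tool();print(p,o["joint_positions"],o["joint_velocities"],R[:,2])
E
```

```text
[534.9  197.19 389.45] [-0.25 -0.03  1.61  0.87  1.76  0.17] [-0.37  0.15  0.32  1.34  0.2  -0.32] [-0.    0.78 -0.63]
```

Request:
carry_out([
  {"dp": [1.6, -0.6, 0], "turn": [2.3, 6.5, 0], "gripper": 2.5},
  {"dp": [1.6, -0.6, 0], "turn": [2.3, 6.5, 0], "gripper": 2.5},
  {"dp": [1.6, -0.6, 0], "turn": [2.3, 6.5, 0], "gripper": 2.5},
  {"dp": [1.2, -0.4, 0], "turn": [2.3, 6.5, 0], "gripper": 2.5},
  {"dp": [0.6, -0.2, 0], "turn": [1.3, 3.7, 0], "gripper": 2.5},
  {"dp": [0, 0, 0], "turn": [0, 0, 0], "gripper": 2.5},
  {"dp": [0, 0, 0], "turn": [0, 0, 0], "gripper": 2.5},
  {"dp": [0, 0, 0], "turn": [0, 0, 0], "gripper": 2.5},
])

```text
t: 15.97
ee_pos: [534.4, 230.0, 450.9]
orientation: [-1.963, -1.203, 0.373]
ft_force: [-0.2, 0.3, 0.7]
gripper_width: 30.4
grip_force: 44.6
```

```bash
python3 - <<'E'
from h import *
p,R,o=tool();print(p,o["joint_positions"],o["joint_velocities"],R[:,2],R.T@[1,0,0],np.degrees(np.arcsin(R[2,2])))
E
```

```text
[534.39 230.02 450.92] [-0.33  0.07  1.73  1.35  1.86  0.06] [ 0.   -0.01 -0.02  0.02  0.   -0.  ] [-0.    0.99 -0.14] [ 0.33  0.94 -0.  ] -7.891444773403529
```

Request:
carry_out([
  {"dp": [0.3, -0.1, 0], "turn": [1.3, 3.8, 0], "gripper": 2.5},
  {"dp": [0.3, -0.1, 0], "turn": [1.3, 3.7, 0], "gripper": 2.5},
  {"dp": [0, 0, 0], "turn": [0, 0, 0], "gripper": 2.5},
  {"dp": [0, 0, 0], "turn": [0, 0, 0], "gripper": 2.5},
  {"dp": [0, 0, 0], "turn": [0, 0, 0], "gripper": 2.5},
  {"dp": [0, 0, 0], "turn": [0, 0, 0], "gripper": 2.5},
  {"dp": [0, 0, 0], "turn": [0, 0, 0], "gripper": 2.5},
  {"dp": [0, 0, 0], "turn": [0, 0, 0], "gripper": 2.5},
])

```text
t: 16.63
ee_pos: [534.7, 230.4, 458.7]
orientation: [-1.561, -1.231, -0.006]
ft_force: [-0.1, 0.2, -0.8]
gripper_width: 30.5
grip_force: 44.6
```

```bash
python3 - <<'E'
from h import *
import cv2
p,R,o=tool();print(p,o["joint_velocities"],np.degrees(np.arcsin(R[2,2])),o["grip_force"],o["gripper_width"])
cv2.imwrite("pics/f.png",np.hstack([cv2.resize(camera(n),(400,300)) for n in ("scene","side")]))
cv2.imwrite("pics/f.png",np.vstack([cv2.imread("pics/f.png"),cv2.resize(np.hstack([camera("wrist"),np.zeros((480,640,3),np.uint8)]),(800,300))]))
E
```

```text
[534.74 230.44 458.69] [-0.    0.    0.01  0.    0.   -0.  ] 0.18417078726807457 44.637061287648976 30.509408342437833
```

View pics/f.png

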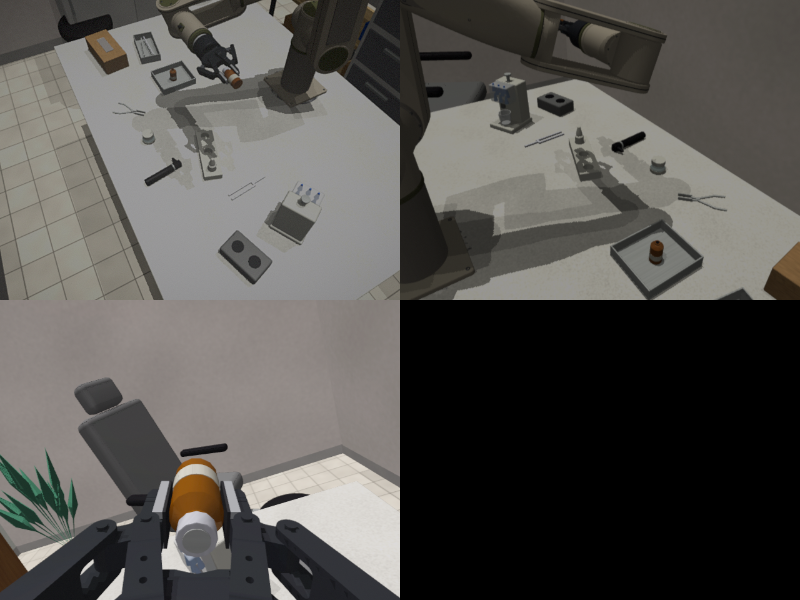

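The sealed vial is firmly held on its side at z ≈ 459 mm (the tool axis is 0.2° from level). The opened vial stands in the tray and nothing else has moved.

```bash
python3 -c "from cell import *; print(hand_in())"
```

```text
the job is handed in; nothing more can be done
None
```

Job handed in: the opened vial stands upright in the tray, the sealed vial is held level and at rest about 46 cm above the counter, and nothing else appears to have moved (about 17 s of the 51 s used).

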